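# Ready the spray turbine: filter drawer home, air valve cracked a quarter turn

## Robot

A 6-joint arm with a two-finger parallel gripper is mounted at the origin on the work surface. World frame = base frame: x ahead of the robot, y to its left, z up, the work surface at z = 0. Lengths are in m, angles in degrees, forces in N, time in s.
With the tool pointing down it reaches from about 0.3 to 0.75 m from the base axis. Payload 8.5 kg.
Tool frame: the origin (TCP) lies between the finger pads; the fingertips stand env.finger_overhang ahead of it and the grasp point (between the pads) lies 2 mm behind it (env.finger_overhang is the distance from the TCP to the fingertips, in m); z points along the fingers, y is the line along which they close (so a half turn about z gives the same grasp; the last joint's range is limited). The gripper opens to 85 mm and grips with 20 to 120 N. Pads are 22 mm wide; open, the fingers measure 114 mm over their backs; the gripper's body (76 mm by 85 mm) begins 54 mm behind the grasp point. The pads swing forward as they close: fully open they stand 13 mm farther back than shut.
Start: joints at [-80.231, 21.807, 74.336, -0, 83.858, -12.336], TCP at [0.207, -0.51, 0.248] pointing down, gripper open.
Joint ranges: [-178.18, 178.18], [-50.72, 133.34], [12.68, 142.11], [-81.47, 261.47], [9.98, 163.14], [-165.26, 165.26]. Speed limits (degrees/s): [136.94, 136.94, 180, 180, 180, 180].

## Interface

Orientations are given as a 3x3 rotation matrix whose columns are the frame's x, y, z axes.
In Python, from rig import env gives the robot as it stands. The module is installed in compiled form; this text tells all that it offers.
- The arm moves only by the tool jog_arm, never from a script. Its arguments are lists of equal length, an entry for each row: "hand": the finger opening in m, from 0 to 0.0854; "travel": the shift along the world's x, y, z in m, a list of three; "yaw": the turn about the world's z in rad. A call has exactly 5 rows; each row shifts and turns the commanded pose from where the row before left it; what a row does not reach is not made up. A row lasts 1/8 s, in which the tool goes at most 62.5 mm and 10.7 degrees, less where a joint would pass 70% of its speed; a pose out of reach is approached as far as the arm can. A call is refused whole if a number of a shift passes 0.0625 or a number of a turn 0.188, either way. A call with a gripper value outside its range is refused whole. The fingers move at their own pace and stop on an object; "grip_force" is the grip in N (left out, the last holds). Time passes only in rows, so rows that do not move let the fingers close, or fill a call up. It gives the time, the measured TCP pose, the force, the opening and the grip force at its end, in the units of the state.
- env.observe(): the state, without advancing time (a new reading comes with each control period).
- env.get_image(name): name is "scene" or "top"; returns the picture (480x640x3 uint8, red, green, blue); there is no depth.
- env.calibration(name): a dict with "fx", "fy", "cx", "cy" (pixels), "k1" (the pictures are not rectified: a ray, as slopes to the right and down, at radius r is drawn at 1 + k1 r^2 times it, then the intrinsics apply), "position" and "rotation" of the camera in the world. Camera axes: x right, y down, z forward; pixel columns grow to the right and rows downward; lengths in m; the calibration is good to about 2 mm. A picture is of the moment at which its call begins. calibration takes no time and is no camera call.
- env.close_job(): hands the job in; it is judged then, once.
The state is a dict: "time_s": time; "q": joint angles; "qvel": joint speeds; "joint_efforts": joint torques, N m; "position": TCP position; "tool_rot": TCP orientation; "ft_force": force on the tool from outside, world axes, zero at the start; "wrist_torque": the same for the moment, N m; "grip_width": finger opening in m; "gripper_force": force on a finger pad.
Only numpy, scipy, OpenCV 4.12 (cv2) and the standard library are available. Lean on these libraries where they do the work, as an engineer would, in place of code of your own. Each camera call takes 0.05 s, during which the arm holds its last target. There are 200 camera calls.

## Task

Get the spray turbine ready to start: push its filter drawer fully home until it clicks into its detent, then turn the wing thumbscrew of the air valve on top of the case clockwise until it seats, and back it off a quarter turn. Finish still holding the thumbscrew there between the fingers, ready to trim the air. Leave the tub, the tin and the tape where they stand.

Things in the scene. Friction and masses are not known exactly. Their poses are not given: they have to be found in the camera images.
- turbine: the spray turbine, a fixed grey steel case 280 long (its x) x 210 wide (its y) x 200 mm high; origin on the bench under its middle, z up. The filter drawer comes out of its front, to -x. On its top at x = +75, y = 0 mm stands the air outlet, a block 46 mm square up to 235 and a brass bonnet up to 247 mm, with a hose nipple to +x and a gauge (up to 239 mm) to -y
- filter_drawer (a joint): how far the filter drawer is pulled out, m: 0 is fully home, up to 0.13. It slides level along the turbine's x, drags with about 1.5 N, meets a spring detent about 16 mm before home (about 5 N to push it over, easing off by 7 mm) and then snaps home and is held against its stop
- drawer_face (a point): centre of the outer face of the drawer's aluminium front, which looks to the turbine's -x; the front is 206 wide, 60 high and 8 mm thick, its upper edge 3 mm below the case's top; a pull lip 70 mm wide sticks out 17 mm along its lower edge, 21 mm and more below this point. Axes as the turbine's; moves with the drawer
- thumbscrew (a joint): angle of the air valve's stem and its thumbscrew, rad: 0 is seated (hard stop), positive is opened, counter-clockwise seen from above, up to 6. It turns with about 0.06 N m of friction, stays where it is left and does not rise noticeably
- wing (a point): the black plastic wing thumbscrew on top of the air valve's stem, turning about the vertical through its middle: 52 long (its x) x 11 thick (its y) x 24 mm high (its z, up); origin at its centre, 273 mm above the bench; free all round, the bonnet's top is 14 mm below its underside. To be gripped across its thickness from above
- tub: bystander: empty white mixing tub, radius 45, 115 mm high; origin at the centre of its foot
- tin: bystander: closed metal paint tin, radius 42, 110 mm high; origin at the centre of its foot
- tape: bystander: roll of tape lying flat, radius 50, 36 mm high; origin at the centre of its underside

How it is judged (in metres and radians):
On the way, in this order (a step that is already met when the one before it is completed fails the run):
1. the filter drawer is pushed home (within 3 mm of its stop) (value of joint filter_drawer below 0.003 m), for 0.2 s.
2. the thumbscrew is turned down until it seats (within 0.08 rad of its stop) (value of joint thumbscrew below 0.08 rad), for 0.1 s.
At the end, for the whole second after the job is handed in: the filter drawer is home (within 3 mm), the thumbscrew stands still a quarter turn open from its seat (1.57 rad, give or take 0.26), and the fingers still hold it: grasp point within 35 mm of its centre, more than 3 N of finger contact (value of joint filter_drawer below 0.003 m and value of joint thumbscrew between 1.31 and 1.83 rad and velocity of joint thumbscrew between -0.1 and 0.1 rad/s and contact force between the fingers and thumbscrew above 3 N and distance between the grasp point and wing below 0.035 m); the arm keeps its last pose, push and grip.
It fails at once if the tub, the tin or the tape is moved by more than 30 mm (distance of any of tub, tin, tape from where it was at the start of the episode above 0.03 m).
It also fails if it takes over 72 s, if anything falls off the work surface, if the arm or the gripper's body presses on something with over 40 N, if the wrist force passes 120 N, or if a joint passes its speed limit or range.

## Working session

There is one attempt and no reset: what is moved stays moved. The work goes in short steps, Python scripts to look and compute and a tool call to move; the robot and the scene stay as the last step left them, time stands still between calls to the robot, and variables do not carry over. Pictures are saved under pics/ and viewed, at most 10 in all, crops included, and the job is handed in when it is done.

Besides the shell and the picture viewer there is one more tool, called after "Request:" in YAML: its name, and indented under it one key for each argument. jog_arm: Moves the arm, as the interface text tells. Its arguments: {"type":"object","properties":{"hand":{"type":"array"},"travel":{"type":"array"},"yaw":{"type":"array"},"grip_force":{"type":"number"}},"required":["hand","travel","yaw"]}

```bash
mkdir -p pics; python3 - <<'E'
from rig import env
import cv2
for n in("scene","top"):
    cv2.imwrite(f"pics/{n}0.png",env.get_image(n)[:,:,::-1]); print(env.calibration(n))
s=env.observe();print(s["time_s"],s["position"],s["tool_rot"],s["grip_width"],env.finger_overhang)
E
```

```text
{'fx': 485.28833604214924, 'fy': 485.28833604214924, 'cx': 316.84690226503085, 'cy': 242.153183163267, 'k1': -0.040521031128564144, 'position': array([ 1.35755284, -0.24810689,  0.77228891]), 'rotation': array([[ 0.24910493,  0.60980182, -0.75238851],
       [ 0.968227  , -0.13917554,  0.20776583],
       [ 0.0219819 , -0.78023836, -0.6250959 ]])}
{'fx': 463.24164094392836, 'fy': 463.24164094392836, 'cx': 324.9220543443385, 'cy': 243.20611372695492, 'k1': -0.07625129460509951, 'position': array([ 0.5738987 , -0.07145885,  1.00842883]), 'rotation': array([[-0.0168327 , -0.99810259,  0.05922737],
       [-0.99928039,  0.01880717,  0.03293924],
       [-0.03399064, -0.0586303 , -0.99770092]])}
0.1 [ 0.20691599 -0.50933778  0.24779525] [[ 9.26497998e-01  3.76299637e-01 -2.05818059e-04]
 [ 3.76299593e-01 -9.26497213e-01  1.23725735e-03]
 [ 2.74889636e-04 -1.22376571e-03 -9.99999213e-01]] 0.0853021656119376 0.017
```

View pics/scene0.png

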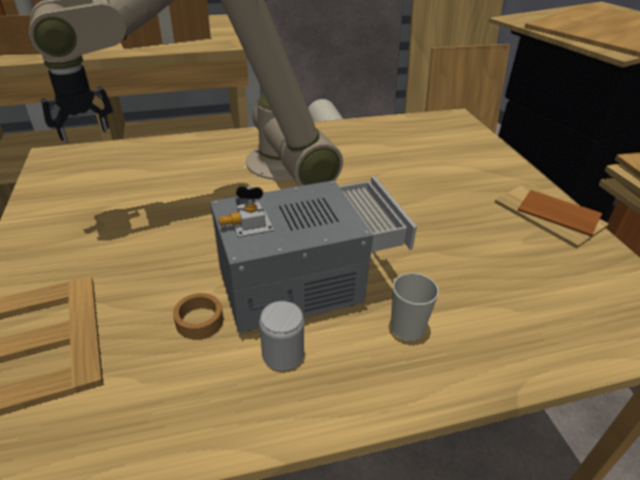

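View pics/top0.png

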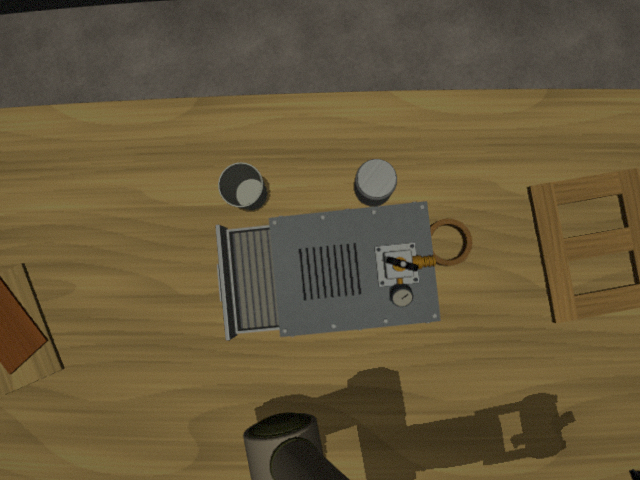

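The top view shows the case top with corners at about (270,217), (427,202), (440,321) and (281,336). The drawer front edge runs (218,228)–(229,338), and the wing is near (402,264). In world terms the drawer opens toward +y. I'll zoom in for the wing angle.

```bash
cat > h.py <<'E'
import numpy as np, cv2
from rig import env
def ray(n,uv,z):
    c=env.calibration(n);K=np.array([[c['fx'],0,c['cx']],[0,c['fy'],c['cy']],[0,0,1]])
    p=cv2.undistortPoints(np.array(uv,float).reshape(-1,1,2),K,np.array([c['k1'],0,0,0,0.]))[:,0]
    d=np.c_[p,np.ones(len(p))]@np.array(c['rotation']).T
    o=np.array(c['position']);return o+d*((z-o[2])/d[:,2])[:,None]
E
python3 - <<'E'
from h import *
np.set_printoptions(precision=4,suppress=True)
P=ray("top",[(270,217),(427,202),(440,321),(281,336)],.2);print(P,P.mean(0))
print(np.linalg.norm(P[1]-P[0]),np.linalg.norm(P[3]-P[0]))
a=(P[1]+P[2]-P[0]-P[3]);print("yaw",np.degrees(np.arctan2(a[1],a[0])))
u=a/np.linalg.norm(a);print("wing pred",P.mean(0)+.075*u)
print("face",ray("top",[(218,228),(229,338)],.197))
print("wing",ray("top",[(402,264)],.285))
im=cv2.imread("pics/top0.png");cv2.imwrite("pics/c.png",cv2.resize(im[235:295,360:440],None,fx=8,fy=8,interpolation=2))
E
```

```text
[[ 0.67    0.0514  0.2   ]
 [ 0.6909 -0.225   0.2   ]
 [ 0.4834 -0.2416  0.2   ]
 [ 0.4615  0.0345  0.2   ]] [ 0.5765 -0.0952  0.2   ]
0.2771645502010601 0.20918560055908134
yaw -85.58276216884775
wing pred [ 0.5822 -0.17    0.2   ]
face [[0.6528 0.1453 0.197 ]
 [0.4583 0.1269 0.197 ]]
wing [[ 0.5822 -0.167   0.285 ]]
```

View pics/c.png

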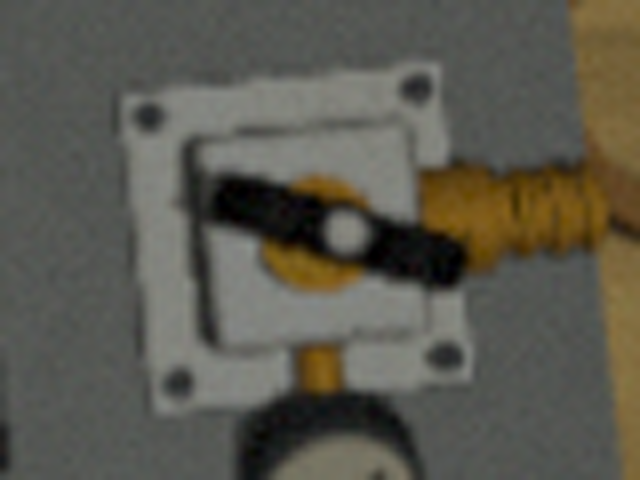

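Wing ends in the crop map to about (388.1,259.6) and (416.9,267.8), which puts its axis near 75° in world and its centre at about (0.582,-0.168). The drawer is open about 84 mm. Next I lift, travel over to the front of the drawer with the fingers shut, and turn the closing line parallel to the face.

Request:
jog_arm:
  hand: [0,0,0,0,0]
  travel:
    - [0,0,0.05]
    - [0,0,0.05]
    - [0.023,0.046,0]
    - [0.023,0.046,0]
    - [0.023,0.046,0]
  yaw: [0,0,0.126,0.126,0.126]
  grip_force: 30

```text
time_s: 0.72
position: [0.2764, -0.37, 0.348]
tool_rot: [[0.72, 0.694, -0.0], [0.694, -0.72, 0.001], [0.0, -0.001, -1.0]]
ft_force: [0.1, 0.0, 0.9]
grip_width: -0.0003
gripper_force: 0.0
```

Request:
jog_arm:
  hand: [0,0,0,0,0]
  travel:
    - [0.023,0.046,0]
    - [0.023,0.046,0]
    - [0.023,0.046,0]
    - [0.023,0.046,0]
    - [0.023,0.046,0]
  yaw: [0.126,0.126,0.126,0.126,0.126]

```text
time_s: 1.35
position: [0.3913, -0.1399, 0.3482]
tool_rot: [[0.172, 0.985, -0.0], [0.985, -0.172, 0.0], [0.0, -0.0, -1.0]]
ft_force: [0.7, 0.2, -0.3]
grip_width: 0.0001
gripper_force: 0.0
```

Request:
jog_arm:
  hand: [0,0,0,0,0]
  travel:
    - [0.023,0.046,0]
    - [0.023,0.046,0]
    - [0.023,0.046,0]
    - [0.023,0.046,0]
    - [0.023,0.046,0]
  yaw: [0.126,0.126,0,0,0]

```text
time_s: 1.98
position: [0.5064, 0.0902, 0.3481]
tool_rot: [[-0.075, 0.997, -0.001], [0.997, 0.075, -0.0], [-0.0, -0.001, -1.0]]
ft_force: [0.8, -1.0, 0.7]
grip_width: -0.0002
gripper_force: 0.0
```

Request:
jog_arm:
  hand: [0,0,0,0,0]
  travel:
    - [0.024,0.048,0]
    - [0.024,0.048,0]
    - [0,0,-0.056]
    - [0,0,-0.056]
    - [0,0,-0.056]
  yaw: [0,0,0,0,0]

```text
time_s: 2.6
position: [0.5535, 0.1846, 0.1783]
tool_rot: [[-0.075, 0.997, -0.0], [0.997, 0.075, -0.0], [-0.0, -0.0, -1.0]]
ft_force: [1.0, -0.2, 0.1]
grip_width: 0.0002
gripper_force: 0.0
```

Request:
jog_arm:
  hand: [0,0,0,0,0]
  travel:
    - [0,-0.01,0]
    - [0,-0.01,0]
    - [0,-0.01,0]
    - [0,-0.01,0]
    - [0.001,-0.01,0]
  yaw: [0,0,0,0,0]

```text
time_s: 3.22
position: [0.5552, 0.1338, 0.1813]
tool_rot: [[-0.075, 0.997, 0.002], [0.997, 0.075, 0.0], [0.0, 0.002, -1.0]]
ft_force: [0.1, 1.9, 1.3]
grip_width: -0.0001
gripper_force: 0.8
```

Pushing with about 1.9 N drag. I continue, then go slower through the detent.

Request:
jog_arm:
  hand: [0,0,0,0,0]
  travel:
    - [0.001,-0.01,0]
    - [0.001,-0.01,0]
    - [0.001,-0.01,0]
    - [0.001,-0.01,0]
    - [0.001,-0.01,0]
  yaw: [0,0,0,0,0]

```text
time_s: 3.85
position: [0.5598, 0.0838, 0.1801]
tool_rot: [[-0.075, 0.997, -0.001], [0.997, 0.075, 0.0], [0.0, -0.001, -1.0]]
ft_force: [-1.5, 2.2, -0.9]
grip_width: -0.0004
gripper_force: 0.8
```

Request:
jog_arm:
  hand: [0,0,0,0,0]
  travel:
    - [0,-0.003,0]
    - [0,-0.003,0]
    - [0,-0.003,0]
    - [0,-0.003,0]
    - [0,-0.003,0]
  yaw: [0,0,0,0,0]

```text
time_s: 4.47
position: [0.56, 0.0693, 0.1804]
tool_rot: [[-0.075, 0.997, 0.0], [0.997, 0.075, -0.0], [-0.0, 0.0, -1.0]]
ft_force: [0.1, 0.7, -0.2]
grip_width: -0.0002
gripper_force: 0.1
```

Request:
jog_arm:
  hand: [0,0,0,0,0]
  travel:
    - [0,-0.002,0]
    - [0,-0.002,0]
    - [0,-0.002,0]
    - [0,0,0]
    - [0,0,0]
  yaw: [0,0,0,0,0]

```text
time_s: 5.1
position: [0.5599, 0.064, 0.1803]
tool_rot: [[-0.075, 0.997, -0.0], [0.997, 0.075, 0.001], [0.001, 0.0, -1.0]]
ft_force: [-0.1, 4.6, 0.1]
grip_width: -0.0002
gripper_force: 2.7
```

Request:
jog_arm:
  hand: [0,0,0,0,0]
  travel:
    - [0,-0.002,0]
    - [0,-0.002,0]
    - [0,0,0]
    - [0,0,0]
    - [0,0,0]
  yaw: [0,0,0,0,0]

```text
time_s: 5.72
position: [0.5598, 0.0638, 0.1804]
tool_rot: [[-0.077, 0.997, 0.001], [0.997, 0.077, 0.008], [0.008, 0.001, -1.0]]
ft_force: [1.0, 25.7, 0.5]
grip_width: -0.0002
gripper_force: 12.8
```

The stop is firm at y=0.064 with 26 N, which matches the predicted home position. I back off, rise and check.

Request:
jog_arm:
  hand: [0,0,0,0.085,0.085]
  travel:
    - [0,0.03,0]
    - [0,0,0.06]
    - [0,0,0.06]
    - [0,0,0.06]
    - [0,0,0]
  yaw: [0,-0.11,-0.11,-0.11,0]

```text
time_s: 6.35
position: [0.5607, 0.0891, 0.3651]
tool_rot: [[0.253, 0.967, 0.01], [0.967, -0.253, -0.001], [0.001, 0.01, -1.0]]
ft_force: [0.3, 0.2, -1.0]
grip_width: 0.0357
gripper_force: 0.0
```

```bash
python3 - <<'E'
from h import *
np.set_printoptions(precision=4,suppress=True)
im=env.get_image("scene")[:,:,::-1];im2=env.get_image("top")[:,:,::-1]
cv2.imwrite("pics/s1.png",np.hstack([cv2.resize(im[150:350,190:450],(400,308)),cv2.resize(im2[150:350,190:450],(400,308))]))
P=ray("top",[(388.1,259.6),(416.9,267.75)],.285);d=P[1]-P[0]
print(P,P.mean(0),np.linalg.norm(d),np.degrees(np.arctan2(d[1],d[0])))
s=env.observe();print(s["position"],s["q"],s["ft_force"],s["wrist_torque"])
E
```

```text
[[ 0.5894 -0.1456  0.285 ]
 [ 0.5759 -0.19    0.285 ]] [ 0.5827 -0.1678  0.285 ] 0.04645190400454476 -106.89281698272379
[0.5599 0.0891 0.36  ] [ -2.9021  20.7641  57.8616  -0.0385 101.377   11.6916] [-0.3678 -0.4269  0.1033] [ 0.0567 -0.0152 -0.0123]
```

View pics/s1.png

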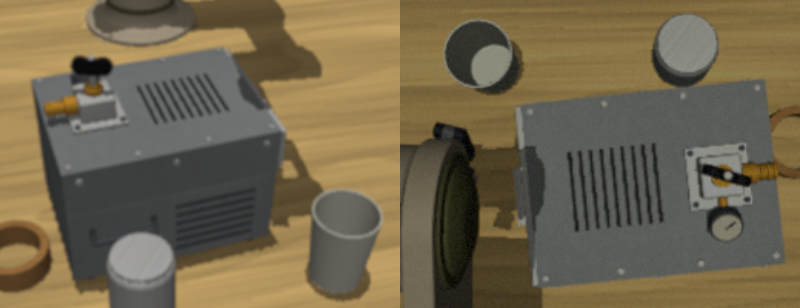

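The drawer is home in both views, and the bystanders haven't moved. Now I move over the wing, with its axis at 73° and the closing line at −17°.

Request:
jog_arm:
  hand: [0.085,0.085,0.085,0.085,0.085]
  travel:
    - [0.0045,-0.0514,0]
    - [0.0045,-0.0514,0]
    - [0.0045,-0.0514,0]
    - [0.0045,-0.0514,0]
    - [0.0045,-0.0514,0]
  yaw: [-0.04,0,0,0,0]

```text
time_s: 7.08
position: [0.5821, -0.1694, 0.3584]
tool_rot: [[0.291, 0.957, -0.003], [0.957, -0.291, 0.001], [0.0, -0.004, -1.0]]
ft_force: [0.5, 1.3, -0.2]
grip_width: 0.085
gripper_force: 0.0
```

Request:
jog_arm:
  hand: [0.085,0.085,0.085,0.085,0.085]
  travel:
    - [0,0,0]
    - [0,0,-0.03]
    - [0,0,-0.03]
    - [0,0,-0.024]
    - [0,0,0]
  yaw: [0,0,0,0,0]

```text
time_s: 7.7
position: [0.5817, -0.1665, 0.2738]
tool_rot: [[0.29, 0.957, -0.005], [0.957, -0.29, 0.003], [0.001, -0.006, -1.0]]
ft_force: [0.0, 0.6, 0.3]
grip_width: 0.0849
gripper_force: 0.0
```

Request:
jog_arm:
  hand: [0.03,0.02,0.01,0,0]
  travel:
    - [0,0,0]
    - [0,0,0]
    - [0,0,0]
    - [0,0,0]
    - [0,0,0]
  yaw: [0,0,0,0,0]
  grip_force: 30

```text
time_s: 8.32
position: [0.5832, -0.1677, 0.2768]
tool_rot: [[0.291, 0.957, 0.002], [0.957, -0.291, -0.001], [0.0, 0.003, -1.0]]
ft_force: [6.0, -0.4, 1.5]
grip_width: 0.0101
gripper_force: 36.1
```

```bash
python3 - <<'E'
from h import *
np.set_printoptions(precision=4,suppress=True)
im=env.get_image("scene")[:,:,::-1]
cv2.imwrite("pics/s2.png",cv2.resize(im[130:250,180:340],(800,600)))
s=env.observe();print(s["position"],s["q"],s["ft_force"],s["wrist_torque"],s["grip_width"],s["gripper_force"])
E
```

```text
[ 0.5832 -0.1677  0.2768] [-27.2223  26.6697  61.671    0.0289  91.5178 -10.3245] [ 5.8507 -0.7356 -0.0628] [-0.0751 -0.7429 -0.0106] 0.010093256947904718 36.14244997501373
```

View pics/s2.png

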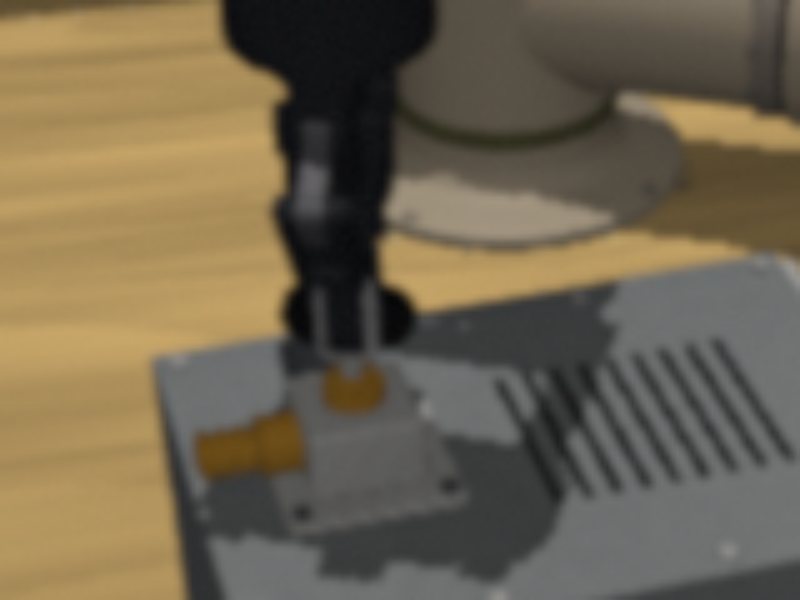

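The wing sits centred between the pads at about (350,315) in the crop, with an opening of 10 mm. Now I turn it clockwise.

Request:
jog_arm:
  hand: [0,0,0,0,0]
  travel:
    - [0.001,0,0]
    - [0,0,0]
    - [0,0,0]
    - [0,0,0]
    - [0,0,0]
  yaw: [-0.1,-0.1,-0.1,-0.1,-0.1]

```text
time_s: 9.0
position: [0.5837, -0.168, 0.2768]
tool_rot: [[0.716, 0.698, 0.001], [0.698, -0.716, -0.001], [0.0, 0.002, -1.0]]
ft_force: [3.3, -2.0, 1.0]
grip_width: 0.0106
gripper_force: 36.2
```

```bash
cat > st.py <<'E'
from h import *
np.set_printoptions(precision=4,suppress=True)
s=env.observe();R=np.array(s["tool_rot"]);print(s["time_s"],s["position"],s["q"],s["ft_force"],s["wrist_torque"],s["grip_width"],s["gripper_force"],"yang",np.degrees(np.arctan2(R[1][1],R[0][1])))
E
python3 st.py
```

```text
9.0 [ 0.5837 -0.168   0.2768] [-27.2003  26.7578  61.5148  -0.0245  91.6277  18.5449] [ 3.2853 -1.9615  0.9663] [-0.2815 -0.3753  0.0776] 0.010611106481929457 36.20415151119232 yang -45.745989571396684
```

Request:
jog_arm:
  hand: [0,0,0,0,0]
  travel:
    - [0,0,0]
    - [0,0,0]
    - [0,0,0]
    - [0,0,0]
    - [0,0,0]
  yaw: [-0.1,-0.1,-0.1,-0.1,-0.1]

```text
time_s: 9.62
position: [0.584, -0.1685, 0.2768]
tool_rot: [[0.963, 0.269, 0.002], [0.269, -0.963, -0.002], [0.002, 0.003, -1.0]]
ft_force: [4.5, -4.8, 0.6]
grip_width: 0.0102
gripper_force: 36.1
```

```bash
python3 st.py
```

```text
9.625 [ 0.584  -0.1685  0.2768] [-27.2178  26.7773  61.4866  -0.0507  91.5686  47.1936] [ 4.5142 -4.8036  0.5923] [-0.6093 -0.565   0.0833] 0.01024862742610337 36.08239710330963 yang -74.41296915292828
```

Request:
jog_arm:
  hand: [0,0,0,0,0]
  travel:
    - [0,0,0]
    - [0,0,0]
    - [0,0,0]
    - [0,0,0]
    - [0,0,0]
  yaw: [-0.1,-0.1,-0.1,-0.1,-0.1]

```text
time_s: 10.25
position: [0.5841, -0.1691, 0.2768]
tool_rot: [[0.974, -0.227, 0.002], [-0.227, -0.974, -0.003], [0.003, 0.003, -1.0]]
ft_force: [4.9, -6.5, 0.4]
grip_width: 0.0104
gripper_force: 36.0
```

```bash
python3 st.py
```

```text
10.25 [ 0.5841 -0.1691  0.2768] [-27.246   26.784   61.4727  -0.0972  91.5394  75.8435] [ 4.8943 -6.4567  0.3842] [-1.0385 -0.6233  0.0621] 0.010353698951966092 36.02217614650726 yang -103.09244244652302
```

Request:
jog_arm:
  hand: [0,0,0,0,0]
  travel:
    - [0.0005,-0.001,0]
    - [0,0,0]
    - [0,0,0]
    - [0,0,0]
    - [0,0,0]
  yaw: [-0.1,-0.1,-0.1,-0.1,-0.1]

```text
time_s: 10.88
position: [0.5838, -0.1696, 0.2768]
tool_rot: [[0.746, -0.666, 0.0], [-0.666, -0.746, -0.002], [0.002, 0.001, -1.0]]
ft_force: [-0.5, -5.2, 1.6]
grip_width: 0.0103
gripper_force: 36.2
```

```bash
python3 st.py
```

```text
10.875 [ 0.5838 -0.1696  0.2768] [-27.3026  26.8366  61.3875  -0.1014  91.7015 104.4257] [-0.5377 -5.1511  1.6082] [-0.6873  0.0394  0.0718] 0.010317241103314913 36.23201787471771 yang -131.73142142621379
```

Request:
jog_arm:
  hand: [0,0,0,0,0]
  travel:
    - [0,0,0]
    - [0,0,0]
    - [0,0,0]
    - [0,0,0]
    - [0,0,0]
  yaw: [-0.08,-0.08,-0.08,-0.08,-0.08]

```text
time_s: 11.5
position: [0.5837, -0.1698, 0.277]
tool_rot: [[0.433, -0.901, -0.0], [-0.901, -0.433, -0.004], [0.003, 0.002, -1.0]]
ft_force: [-2.7, -8.8, 4.2]
grip_width: 0.0103
gripper_force: 131.0
```

```bash
python3 st.py
```

```text
11.5 [ 0.5837 -0.1698  0.277 ] [-27.292   26.8187  61.3784  -0.184   91.7188 127.0207] [-2.663  -8.7779  4.1604] [-1.286   0.4232  3.5051] 0.0103196289905326 131.03841645730427 yang -154.31854404164451
```

The moment jumped to 3.5 N m, so it is seated. I hold there, then ease back to find the angle where the torque vanishes.

Request:
jog_arm:
  hand: [0,0,0,0,0]
  travel:
    - [0,0,0]
    - [0,0,0]
    - [0,0,0]
    - [0,0,0]
    - [0,0,0]
  yaw: [0,0,0,0,0.02]

```text
time_s: 12.12
position: [0.5837, -0.1698, 0.277]
tool_rot: [[0.454, -0.891, -0.0], [-0.891, -0.454, -0.004], [0.003, 0.002, -1.0]]
ft_force: [-2.9, -7.7, 2.9]
grip_width: 0.0105
gripper_force: 117.1
```

```bash
python3 st.py
```

```text
12.125 [ 0.5837 -0.1698  0.277 ] [-27.2867  26.8202  61.3808  -0.1898  91.7169 125.6933] [-2.9322 -7.7187  2.9498] [-1.2257  0.3651  3.0699] 0.010460033825764607 117.10339650919195 yang -152.98593597895922
```

Request:
jog_arm:
  hand: [0,0,0,0,0]
  travel:
    - [0,0,0]
    - [0,0,0]
    - [0,0,0]
    - [0,0,0]
    - [0,0,0]
  yaw: [0.02,0,0,0,0]

```text
time_s: 12.75
position: [0.5837, -0.1698, 0.277]
tool_rot: [[0.471, -0.882, -0.0], [-0.882, -0.471, -0.004], [0.003, 0.002, -1.0]]
ft_force: [-2.1, -7.6, 2.0]
grip_width: 0.0105
gripper_force: 108.5
```

```bash
python3 st.py
```

```text
12.75 [ 0.5837 -0.1698  0.277 ] [-27.2894  26.8195  61.3786  -0.1839  91.7144 124.6018] [-2.0669 -7.624   1.9879] [-1.1818  0.3464  2.8752] 0.010462347556964152 108.52581709084916 yang -151.89708878296767
```

Request:
jog_arm:
  hand: [0,0,0,0,0]
  travel:
    - [0,0,0]
    - [0,0,0]
    - [0,0,0]
    - [0,0,0]
    - [0,0,0]
  yaw: [0.03,0.03,0,0,0]

```text
time_s: 13.38
position: [0.5837, -0.1698, 0.2769]
tool_rot: [[0.522, -0.853, -0.0], [-0.853, -0.522, -0.003], [0.003, 0.002, -1.0]]
ft_force: [-1.9, -7.0, 2.0]
grip_width: 0.0097
gripper_force: 81.0
```

```bash
python3 st.py
```

```text
13.375 [ 0.5837 -0.1698  0.2769] [-27.2955  26.8244  61.3836  -0.1678  91.7136 121.2385] [-1.8846 -7.0423  1.9702] [-1.0405  0.3233  2.0518] 0.009671415395601807 81.01754413917661 yang -148.53927458209307
```

Request:
jog_arm:
  hand: [0,0,0,0,0]
  travel:
    - [0,0,0]
    - [0,0,0]
    - [0,0,0]
    - [0,0,0]
    - [0,0,0]
  yaw: [0.03,0.03,0,0,0]

```text
time_s: 14.0
position: [0.5837, -0.1698, 0.2768]
tool_rot: [[0.571, -0.821, -0.0], [-0.821, -0.571, -0.003], [0.002, 0.002, -1.0]]
ft_force: [-2.1, -6.2, 2.5]
grip_width: 0.0105
gripper_force: 55.5
```

```bash
python3 st.py
```

```text
14.0 [ 0.5837 -0.1698  0.2768] [-27.3033  26.8311  61.39    -0.1489  91.7082 117.8736] [-2.0535 -6.1742  2.5008] [-0.9862  0.1978  1.3239] 0.010547135284120728 55.45089004095644 yang -145.1815234368486
```

Torque extrapolates to zero at about −139.5°, which is the seat angle. The quarter-turn target is therefore a closing line at about −49.5°, so +1.67 rad from here.

Request:
jog_arm:
  hand: [0,0,0,0,0]
  travel:
    - [0,-0.0005,0]
    - [0,0,0]
    - [0,0,0]
    - [0,0,0]
    - [0,0,0]
  yaw: [0.1,0.1,0.1,0.1,0.1]

```text
time_s: 14.62
position: [0.584, -0.1694, 0.2768]
tool_rot: [[0.895, -0.445, 0.001], [-0.445, -0.895, -0.001], [0.001, 0.0, -1.0]]
ft_force: [2.0, -1.3, 0.9]
grip_width: 0.0101
gripper_force: 36.3
```

```bash
python3 st.py
```

```text
14.625 [ 0.584  -0.1694  0.2768] [-27.31    26.846   61.3719  -0.0225  91.7271  89.1267] [ 1.9616 -1.2997  0.9183] [-0.1037 -0.1207 -0.0266] 0.010077744767553605 36.28068745136261 yang -116.4373884444108
```

Request:
jog_arm:
  hand: [0,0,0,0,0]
  travel:
    - [0,0,0]
    - [0,0,0]
    - [0,0,0]
    - [0,0,0]
    - [0,0,0]
  yaw: [0.1,0.1,0.1,0.1,0.1]

```text
time_s: 15.25
position: [0.5841, -0.1688, 0.2767]
tool_rot: [[0.999, 0.039, 0.001], [0.039, -0.999, 0.0], [0.001, -0.0, -1.0]]
ft_force: [2.8, 1.6, 2.7]
grip_width: 0.0102
gripper_force: 36.3
```

Request:
jog_arm:
  hand: [0,0,0,0,0]
  travel:
    - [0,0.0005,0]
    - [0,0,0]
    - [0,0,0]
    - [0,0,0]
    - [0,0,0]
  yaw: [0.1,0.1,0.1,0.1,0.1]

```text
time_s: 15.88
position: [0.5839, -0.1683, 0.2768]
tool_rot: [[0.858, 0.513, 0.0], [0.513, -0.858, 0.0], [0.0, -0.0, -1.0]]
ft_force: [0.1, 1.5, 2.8]
grip_width: 0.0104
gripper_force: 36.4
```

Request:
jog_arm:
  hand: [0,0,0,0,0]
  travel:
    - [0,0,0]
    - [0,0,0]
    - [0,0,0]
    - [0,0,0]
    - [0,0,0]
  yaw: [0.1,0.07,0,0,0]

```text
time_s: 16.5
position: [0.5838, -0.1681, 0.2767]
tool_rot: [[0.762, 0.648, -0.0], [0.648, -0.762, 0.001], [0.0, -0.0, -1.0]]
ft_force: [-2.0, 4.7, 5.2]
grip_width: 0.0102
gripper_force: 36.8
```

```bash
python3 st.py; python3 - <<'E'
from h import *
a=env.get_image("top")[:,:,::-1][210:310,350:450];b=env.get_image("scene")[:,:,::-1][140:240,200:300]
cv2.imwrite("pics/s3.png",np.hstack([cv2.resize(x,(400,400),interpolation=2) for x in(a,b)]))
E
```

```text
16.5 [ 0.5838 -0.1681  0.2767] [-27.2271  26.8183  61.4262   0.0273  91.7702  22.3711] [-2.0096  4.6811  5.1824] [0.7552 0.2998 0.0226] 0.01019312145600875 36.797584891319275 yang -49.59731340680819
```

View pics/s3.png

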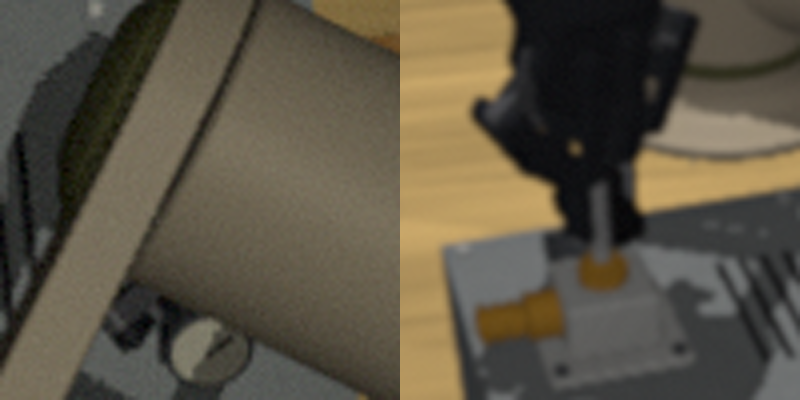

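The wing is still clamped (36 N, 10 mm opening, no residual torque) at about a quarter turn from the measured seat. Handing in.

```bash
python3 -c "
from rig import env
print(env.close_job())"
```

```text
the job is handed in; nothing more can be done
None
```

I pushed the drawer home to its stop, seated the thumbscrew and backed it off about 90° (estimated from tool angle and torque), and handed the job in still gripping it at about 36 N; the tub, tin and tape weren't touched, and no verdict came back.

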